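Slide the stray tall bottle back into its bay

ROBOT

A 6-joint arm with a two-finger parallel gripper is mounted at the origin on the work surface. World frame = base frame: x ahead of the robot, y to its left, z up, the work surface at z = 0. Lengths are in m, angles in rad, forces in N, time in s.
With the tool pointing down it reaches from about 0.3 to 0.775 m from the base axis. Payload 14.6 kg.
Tool frame: the origin (TCP) lies between the finger pads; the fingertips stand 14 mm ahead of it and the grasp point (between the pads) lies 5 mm behind it (robot.tips_ahead is the distance from the TCP to the fingertips, in m); y points along the fingers, z is the direction in which the jaws open and shut, and the axes are right-handed (so a half turn about y gives the same grasp; the last joint's range is limited). The gripper opens to 94 mm and grips with 3 to 60 N. Pads are 16 mm wide; open, the fingers measure 119 mm over their backs; the gripper's body (75 mm by 177 mm) begins 78 mm behind the grasp point.
Start: joints at [1.18, 0.3, 1.521, -0, 1.321, -0.067], TCP at [0.175, 0.521, 0.219] pointing down, gripper open.
Joint ranges: [-3.03, 3.03], [-0.79, 2.21], [0.23, 2.52], [-1.04, 4.18], [0, 3.07], [-2.55, 2.55]. Speed limits (rad/s): [2.22, 2.22, 2.57, 3.14, 3.14, 3.14].

INTERFACE

Orientations are given as a unit quaternion [x, y, z, w].
In Python, from rig import robot gives the robot as it stands.
- The arm moves only by the tool send_rows, never from a script. Its arguments are lists of equal length, an entry for each row: "offset": the shift along the tool's x, y, z in mm, a list of three; "dr": the turn, a rotation vector about the tool's x, y, z in degrees, a list of three. In form: {"offset": [[tx, ty, tz], ...], "dr": [[wx, wy, wz], ...]}. A call has 1 to 20 rows; each row shifts and turns the pose as measured when the row begins, along the tool's axes as they then stand; what a row does not reach is not made up. A row lasts 1/12 s, in which the tool goes at most 41.7 mm and 7.16 degrees, less where a joint would pass 70% of its speed; a pose out of reach is approached as far as the arm can. A call with a gripper value outside its range is refused whole. "fingers" is the finger opening in mm, from 0 to 94, set as the call begins (left out, the last holds). The fingers move at their own pace and stop on an object; "grip_force" is the grip in N (left out, the last holds). Time passes only in rows, so rows that do not move let the fingers close. It gives the time, the measured TCP pose, the force and the opening at its end, in the units of the state.
- robot.get_obs(): the state, without advancing time (a new reading comes with each control period).
- robot.grab_frame(name): name is "scene" or "top" or "wrist"; returns a dict with "img" (384x512x3 uint8, blue, green, red), "range_z" (384x512 float32, m along the optical axis (not along the pixel's ray), 0 where there is no reading), "intrinsics" (3x3 intrinsics, pixels), "k1" (the pictures are not rectified: a ray, as slopes to the right and down, at radius r is drawn at 1 + k1 r^2 times it, then the intrinsics apply), "eye" and "attitude" of the camera in the world. Camera axes: x right, y down, z forward; pixel columns grow to the right and rows downward; lengths in m; the calibration is good to about 2 mm. A picture is of the moment at which its call begins.
- robot.job_done(): hands the job in, once; it reports no verdict.
The state is a dict: "t": time; "joint_pos": joint angles; "joint_velocities": joint speeds; "joint_efforts": joint torques, N m; "tcp_pos": TCP position; "orientation": TCP orientation; "ft_force": force on the tool from outside, world axes, zero at the start; "moment": the same for the moment, N m; "finger_gap": finger opening in m.
Only numpy, scipy, OpenCV 4.12 (cv2) and the standard library are available. Lean on these libraries where they do the work, as an engineer would, in place of code of your own. Each camera call takes 0.05 s, during which the arm holds its last target.

TASK

A customer has put one tall bottle down in front of the wooden bay display instead of back in it. Push it across the counter into the empty bay, the one under the offer card, until it stands upright against the back board in line with the other tall bottles. It is top-heavy: push it low down with the fingertips so that it slides without tipping, do not grasp or lift it, and leave the other bottles and the carton where they are.

Things in the scene. Friction and masses are not known exactly. Their poses are not given: they have to be found in the camera images.
- bottle: the stray tall bottle, loose, 0.3 to 0.5 kg, standing in front of the display: amber glass cylinder 50 mm in diameter up to 128 mm above the counter, shoulder, black cap 34 mm wide from 150 to 200 mm. Origin at the centre of its underside, z along its axis. Friction on the counter 0.45 to 0.66: pushed more than about 35 mm above the counter it may tip instead of slide.
- card: blank offer card, fixed, 56 mm wide, upper edge 136 mm high, clipped on the display's back board over the empty bay. Its origin is not at the card but on the counter in that bay, where the centre of the bottle's underside must come (1.5 mm short of touching the board). x points into the bay, square to the board (mostly to the robot's left); y runs along the board. The card is 31 mm beyond the origin.
- display: bay display, fixed: oak back board 232 mm long, 60 high, and four dividers 10 mm thick, 40 high, reaching 46 mm out from its face: three bays 64 mm wide, 74 mm pitch, no floor, open in front; a bottle in place stands out 4 mm beyond the dividers. Origin on the counter, mid-row, 25 mm before the board's face; x towards the board, y along it; places at y = -74, 0, 74 mm.
- vial: a small 10 ml oil bottle with a black cap, 25 mm in diameter, 62 mm tall, loose, standing near one end of the display; origin at the centre of its underside. Bystander.
- carton: an upright folding carton, 36 by 36 mm and 70 mm tall, loose, standing near the other end of the display; origin at the centre of its underside. Bystander.
- row_a: one of two tall amber bottles already standing in place in the display, the same as bottle in shape and mass: 50 mm diameter, 200 mm tall; origin at the centre of its underside. Bystander: leave it where it stands.
- row_b: one of two tall amber bottles already standing in place in the display, the same as bottle in shape and mass: 50 mm diameter, 200 mm tall; origin at the centre of its underside. Bystander: leave it where it stands.

How it is judged:
By the outcome, as a careful person would: the job done as asked, in the order asked, and still so for the second after the job is handed in, with the robot touching nothing.
It also fails if it takes over 42 s, if anything falls off the work surface, if the arm or the gripper's body presses on something with over 40 N, if the wrist force passes 120 N, or if a joint passes its speed limit or range.

## Working session

There is one attempt and no reset: what is moved stays moved. The work goes in short steps, Python scripts to look and compute and a tool call to move; the robot and the scene stay as the last step left them, time stands still between calls to the robot, and variables do not carry over. Pictures are saved under pics/ and viewed, and the job is handed in when it is done.

Besides the shell and the picture viewer there is one more tool, called after "Emit:" by a JSON object that holds its "op" and its "data". send_rows: Moves the arm, as the interface text tells. Its arguments: {"type":"object","properties":{"offset":{"type":"array"},"dr":{"type":"array"},"fingers":{"type":"number"},"grip_force":{"type":"number"}},"required":["offset","dr"]}

```bash
ls; mkdir -p pics; python3 - <<'E'
from rig import robot
import cv2
print(robot.get_obs())
for n in ("scene","top","wrist"):
    f=robot.grab_frame(n); cv2.imwrite(f"pics/{n}0.png",f["img"]); print(n,f["intrinsics"],f["k1"],f["eye"],f["attitude"])
    import pickle; pickle.dump(f,open(f"{n}0.pkl","wb"))
E
```

```text
pics
{'t': 0.0, 'joint_pos': array([ 1.18041881e+00,  3.00481646e-01,  1.52158003e+00, -8.92812297e-06,
        1.32071087e+00, -6.65572408e-02]), 'joint_velocities': array([ 7.89382599e-04, -4.14694917e-04, -8.14700832e-04, -3.36016676e-05,
       -6.63010593e-05, -5.42700634e-04]), 'joint_efforts': array([ 1.69589268e-03, -5.31794500e+01, -3.52741814e+01,  7.09352433e-02,
        2.43516272e-02, -1.14647382e-04]), 'tcp_pos': array([0.17489227, 0.52118932, 0.21888099]), 'orientation': array([ 0.69826566, -0.11407891,  0.11389591, -0.69745165]), 'ft_force': array([ 0.04362983,  0.09175253, -0.21667001]), 'moment': array([ 0.03432667, -0.00537573,  0.06775537]), 'finger_gap': 0.09396206084830261}
scene [[415.75101117   0.         252.22917632]
 [  0.         415.75101117 185.5158056 ]
 [  0.           0.           1.        ]] -0.09121116414937123 [0.17509208 0.31276533 0.57744134] [-0.43339717  0.82689695 -0.3124043   0.17553314]
top [[417.13135337   0.         256.52058792]
 [  0.         417.13135337 201.56374067]
 [  0.           0.           1.        ]] -0.05402032108053538 [0.50310769 0.03600976 0.87682392] [ 0.70847961 -0.70359962  0.03511223 -0.04208728]
wrist [[327.42445369   0.         260.16960067]
 [  0.         327.42445369 187.5670286 ]
 [  0.           0.           1.        ]] -0.02184879729124417 [0.10888995 0.54390951 0.38455748] [0.80574671 0.57929723 0.07195408 0.1000478 ]
```

View pics/scene0.png

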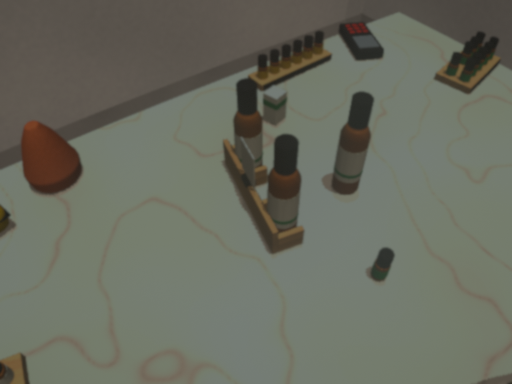

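View pics/top0.png

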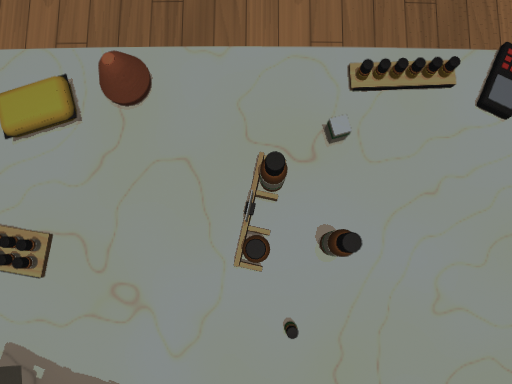

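View pics/wrist0.png

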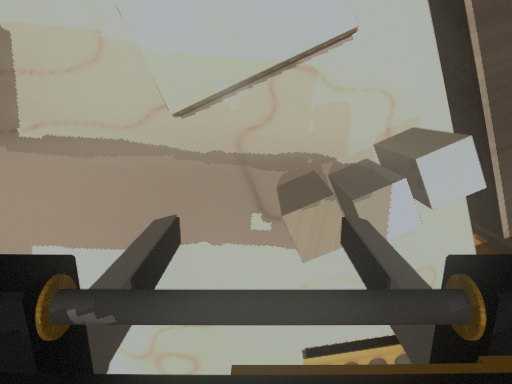

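The top view shows the board at about (247,208), with row bottles at (272,165) and (257,247) and the empty bay between them at the card. The stray bottle is near (340,242), the carton at (338,127) and the vial at (291,329).

```bash
cat > h.py <<'E'
import numpy as np,cv2,pickle
from scipy.spatial.transform import Rotation as R
def cloud(f):
    h,w=f["range_z"].shape
    u,v=np.meshgrid(np.arange(w),np.arange(h))
    p=np.stack([u,v],-1).reshape(-1,1,2).astype(np.float64)
    s=cv2.undistortPoints(p,f["intrinsics"],np.array([f["k1"],0,0,0,0.]),None,None).reshape(h,w,2)
    z=f["range_z"][...,None]
    P=np.concatenate([s*z,z],-1)
    W=P@R.from_quat(f["attitude"]).as_matrix().T+f["eye"]
    W[f["range_z"]<=0]=np.nan
    return W
def circ(P):
    A=np.c_[2*P,np.ones(len(P))];b=(P**2).sum(1)
    x=np.linalg.lstsq(A,b,rcond=None)[0];return x[:2],np.sqrt(x[2]+x[0]**2+x[1]**2)
E
python3 - <<'E'
from h import *
for n in("top","scene"):
    f=pickle.load(open(n+"0.pkl","rb"));W=cloud(f);z=W[...,2]
    near=(W[...,0]>.3)&(W[...,0]<.75)&(abs(W[...,1])<.3)
    print(n,"table z",np.nanmedian(z[near&(z<.02)]))
    for lo,hi in((.19,.21),(.05,.064),(.034,.046),(.066,.075),(.12,.14)):
        m=(near&(z>lo)&(z<hi)).astype(np.uint8)
        k,l,st,c=cv2.connectedComponentsWithStats(m)
        for i in range(1,k):
            if st[i,4]<12: continue
            P=W[l==i]; c2,an=cv2.minAreaRect((P[:,:2]*1000).astype(np.float32))[0:3:2]; sz=cv2.minAreaRect((P[:,:2]*1000).astype(np.float32))[1]
            print(lo,hi,st[i],np.round(np.median(P,0)*1000,1),"rect",np.round(c2,1),np.round(sz,1),round(an,1))
E
```

```text
top table z -0.0002618724889234536
0.19 0.21 [265 151  20  21 331] [644.8  13.  199.4] rect [645.5  13.7] [33.4 31.7] 1.5
0.19 0.21 [341 232  21  21 353] [ 512.5 -110.5  199.5] rect [ 512.6 -111.1] [32.  32.4] 89.4
0.19 0.21 [245 239  21  21 336] [500.4  44.8 199.7] rect [500.3  44.9] [32.2 32.4] 0.3
0.05 0.064 [330 124  21  14  50] [ 732.4 -110.7   57.7] rect [ 732.9 -119.6] [44.1 21.6] 72.1
0.05 0.064 [251 152  13  51 231] [647.4  44.   59.3] rect [642.6  45.9] [ 10.7 103.1] 77.7
0.05 0.064 [262 183  21   6  21] [622.5  13.9  53.8] rect [624.9  14.2] [39.8  9.4] 87.0
0.05 0.064 [234 215  17  52 263] [515.   74.2  59.3] rect [516.9  73.1] [ 10.7 102.8] 77.8
0.05 0.064 [323 233   7  22  25] [510.3 -88.8  56.3] rect [511.1 -91.3] [41.2 10.3] 4.0
0.05 0.064 [286 326  13  13 119] [342.3 -25.2  61.3] rect [342.1 -25.2] [21.1 21.6] 47.9
0.034 0.046 [328 128  15  12  27] [ 731.2 -108.    42. ] rect [ 733.7 -111.8] [33.2 17. ] 57.4
0.034 0.046 [256 190  22  10 116] [610.3  24.6  39.4] rect [610.2  24.5] [44.9 10.3] 77.3
0.034 0.046 [248 226  22   9 113] [537.6  41.2  39.6] rect [537.9  40.2
[... 2506 characters left out ...]
5 146   6   8  21] [643.5  36.9  69.8] rect [645.6  37.1] [ 2.3 17.9] 89.5
0.066 0.075 [335 157  30  14 117] [496.1 -92.8  70.5] rect [ 503.2 -100.1] [50.9 23.4] 41.5
0.066 0.075 [242 165  14  25  96] [578.4  61.7  68.2] rect [579.8  61.8] [ 8.9 55.8] 79.7
0.066 0.075 [268 205  31  12 106] [481.5  59.8  70.4] rect [487.4  54.5] [47.2 17.4] 50.8
0.12 0.14 [233 114  30  18 333] [628.2  23.8 130.9] rect [637.   17.7] [49.6 31.5] 60.3
0.12 0.14 [340 123  31  24 374] [498.9 -95.  130.9] rect [ 507.4 -103.4] [50.3 32. ] 35.2
0.12 0.14 [241 137  14  30 126] [576.9  58.9 130.8] rect [578.7  57.9] [ 2.8 57.3] 78.2
0.12 0.14 [268 170  34  24 426] [484.4  58.  131.4] rect [493.2  49.3] [49.1 33.3] 53.4
```

```bash
cat >> h.py <<'E'
th=np.radians(-12.25)
e=np.array([np.cos(th),np.sin(th),0]);n=np.array([-np.sin(th),np.cos(th),0])
goal=np.array([.5732,.029,0])
def target(s,tilt=45):
    t=np.radians(tilt)
    y=n*np.sin(t)-np.array([0,0,1])*np.cos(t); z=s*e
    return np.c_[np.cross(y,z),y,z]
def rel(o,P,M):
    Q=R.from_quat(o["orientation"]).as_matrix()
    d=Q.T@(np.array(P)-o["tcp_pos"])*1000
    r=np.degrees(R.from_matrix(Q.T@M).as_rotvec())
    return np.round(d,1),np.round(r,2)
E
python3 - <<'E'
from h import *
from rig import robot
o=robot.get_obs();print(R.from_quat(o["orientation"]).as_matrix().round(3))
for s in(1,-1):
    print(target(s).round(3),rel(o,[.45,-.2,.3],target(s)))
E
```

```text
[[ 0.948 -0.     0.318]
 [-0.318 -0.001  0.948]
 [-0.    -1.    -0.001]]
[[-0.15   0.15   0.977]
 [-0.691  0.691 -0.212]
 [-0.707 -0.707  0.   ]] (array([ 490.2,  -80.5, -596.3]), array([32.78, 79.02, 36.58]))
[[ 0.15   0.15  -0.977]
 [ 0.691  0.691  0.212]
 [ 0.707 -0.707 -0.   ]] (array([ 490.2,  -80.5, -596.3]), array([ 37.64, -90.79, -33.73]))
```

Emit:
{"op": "send_rows", "data": {"offset": [[0, -30, 0], [0, -30, 0], [0, -30, 0], [24, 0, -29], [24, 0, -29], [24, 0, -29], [24, 0, -29], [24, 0, -29], [24, 0, -29], [24, 0, -29], [24, 0, -29], [24, 0, -29], [24, 0, -29], [24, 0, -29], [24, 0, -29], [24, 0, -29]], "dr": [[0, 0, 0], [0, 0, 0], [0, 0, 0], [0, 0, 0], [0, 0, 0], [0, 0, 0], [0, 0, 0], [0, 0, 0], [0, 0, 0], [0, 0, 0], [0, 0, 0], [0, 0, 0], [0, 0, 0], [0, 0, 0], [0, 0, 0], [0, 0, 0]], "fingers": 30}}

```text
t: 1.48
tcp_pos: [0.3527, 0.0487, 0.3123]
orientation: [0.7, -0.11, 0.111, -0.697]
ft_force: [-0.1, 0.7, -0.2]
finger_gap: 0.0302
```

```bash
python3 - <<'E'
from h import *
from rig import robot
o=robot.get_obs();print(o["t"],o["tcp_pos"],o["joint_pos"],o["finger_gap"],rel(o,[.45,-.2,.3],target(1)))
E
```

```text
1.4833 [0.35272104 0.04871958 0.31227381] [ 0.03773326 -0.21433857  1.84317006 -0.00476696  1.51213281 -1.21991145] 0.030155079862993196 (array([ 169.1,   13.5, -206.6]), array([33.09, 79.6 , 36.7 ]))
```

Emit:
{"op": "send_rows", "data": {"offset": [[24, 0, -29], [24, 0, -29], [24, 0, -29], [24, 0, -29], [24, 0, -29], [24, 0, -29], [24, 0, -29]], "dr": [[0, 0, 0], [0, 0, 0], [0, 0, 0], [0, 0, 0], [0, 0, 0], [0, 0, 0], [0, 0, 0]]}}

```text
t: 2.07
tcp_pos: [0.4504, -0.2112, 0.3138]
orientation: [0.7, -0.11, 0.112, -0.697]
ft_force: [0.8, 0.8, 0.9]
finger_gap: 0.03
```

Emit:
{"op": "send_rows", "data": {"offset": [[0, 0, 0], [0, 0, 0], [0, 0, 0], [0, 0, 0], [0, 0, 0], [0, 0, 0], [0, 0, 0], [0, 0, 0], [0, 0, 0], [0, 0, 0], [0, 0, 0], [0, 0, 0], [0, 0, 0]], "dr": [[2.4, 5.9, 2.7], [2.4, 5.9, 2.7], [2.4, 5.9, 2.7], [2.4, 5.9, 2.7], [2.4, 5.9, 2.7], [2.4, 5.9, 2.7], [2.4, 5.9, 2.7], [2.4, 5.9, 2.7], [2.4, 5.9, 2.7], [2.4, 5.9, 2.7], [2.4, 5.9, 2.7], [2.4, 5.9, 2.7], [2.4, 5.9, 2.7]]}}

```text
t: 3.15
tcp_pos: [0.452, -0.2184, 0.3096]
orientation: [-0.208, 0.679, -0.337, 0.618]
ft_force: [-0.9, -0.2, 0.9]
finger_gap: 0.0301
```

```bash
python3 - <<'E'
from h import *
from rig import robot
o=robot.get_obs();b=np.array([.5123,-.1106,0]);P=b-.085*n+[0,0,.02]
print(P,o["t"],o["tcp_pos"],o["joint_pos"],o["finger_gap"],rel(o,P,target(1)))
E
```

```text
[ 0.4942649  -0.19366464  0.02      ] 3.15 [ 0.45197509 -0.21840898  0.30961343] [-0.82085819  0.34197864  1.42576453  0.62675522  1.83602737 -0.59172435] 0.03005829151370213 (array([178.7, 229.8,  39. ]), array([0.8 , 0.1 , 0.67]))
```

Emit:
{"op": "send_rows", "data": {"offset": [[20, 26, 4.5], [20, 26, 4.5], [20, 26, 4.5], [20, 26, 4.5], [20, 26, 4.5], [20, 26, 4.5], [20, 26, 4.5]], "dr": [[0.8, 0.1, 0.7], [0, 0, 0], [0, 0, 0], [0, 0, 0], [0, 0, 0], [0, 0, 0], [0, 0, 0]]}}

```text
t: 3.73
tcp_pos: [0.4895, -0.1987, 0.077]
orientation: [-0.195, 0.678, -0.345, 0.619]
ft_force: [0.9, -1.0, 0.4]
finger_gap: 0.0301
```

```bash
python3 - <<'E'
from h import *
from rig import robot
o=robot.get_obs();b=np.array([.5123,-.1106,0]);P=b-.085*n+[0,0,.02]
print(P,o["t"],o["tcp_pos"],o["joint_pos"],o["finger_gap"],rel(o,P,target(1)))
for c in("scene","top"): cv2.imwrite(f"pics/{c}1.png",robot.grab_frame(c)["img"])
E
```

```text
[ 0.4942649  -0.19366464  0.02      ] 3.7333 [ 0.48948542 -0.19874674  0.07702285] [-0.75987418  0.63547556  1.586468    0.66425764  1.42352157 -0.80821065] 0.030104507927347167 (array([36. , 44.7,  3.3]), array([-0.75, -0.43,  0.11]))
```

View pics/scene1.png

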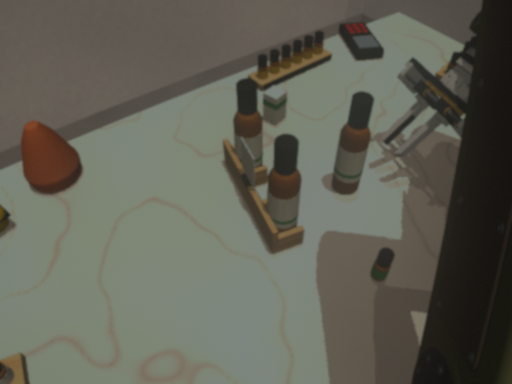

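View pics/top1.png

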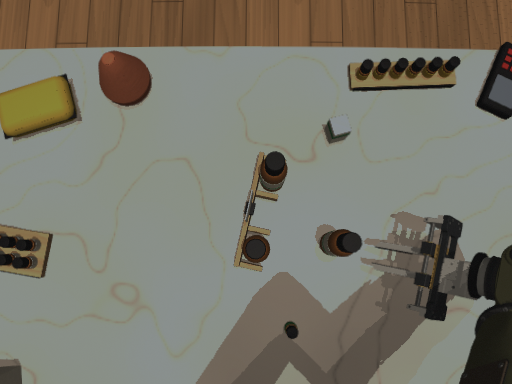

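The scene view shows the gripper tilted back, with its fingertips near (385,145), behind the stray bottle at (350,150). In the top view the tips are at about (368,240) and (365,262). Nothing has been touched. I'll descend next.

Emit:
{"op": "send_rows", "data": {"offset": [[12, 15, 1], [12, 15, 1], [10, 12, 1], [0, 0, 0]], "dr": [[-0.7, -0.4, 0], [0, 0, 0], [0, 0, 0], [0, 0, 0]]}}

```text
t: 4.17
tcp_pos: [0.4934, -0.194, 0.0251]
orientation: [-0.199, 0.68, -0.338, 0.62]
ft_force: [-0.0, 0.4, -0.1]
finger_gap: 0.0304
```

```bash
python3 - <<'E'
from h import *
from rig import robot
o=robot.get_obs();b=np.array([.5123,-.1106,0])
for k in (85,50,36):
  P=b-.001*k*n+[0,0,.02]; print(k,P,rel(o,P,target(1)))
P=goal-.07*n-.0356*n+[0,0,.02];print("wp",P,rel(o,P,target(1)))
P=goal-.0356*n+[0,0,.02];print("goal",P,rel(o,P,target(1)))
print(o["t"],o["tcp_pos"],o["ft_force"])
E
```

```text
85 [ 0.4942649  -0.19366464  0.02      ] (array([3.3, 4. , 0.8]), array([ 0.14, -0.11, -0.07]))
50 [ 0.50169112 -0.15946156  0.02      ] (array([-21.4,  28.8,   0.8]), array([ 0.14, -0.11, -0.07]))
36 [ 0.5046616  -0.14578032  0.02      ] (array([-31.3,  38.7,   0.8]), array([ 0.14, -0.11, -0.07]))
wp [ 0.55079404 -0.0741956   0.02      ] (array([-87.7,  95. ,  30.8]), array([ 0.14, -0.11, -0.07]))
goal [ 0.56564647 -0.00578943  0.02      ] (array([-137.1,  144.6,   30.8]), array([ 0.14, -0.11, -0.07]))
4.1667 [ 0.49338153 -0.19397487  0.02514639] [-0.01802906  0.4291447  -0.09241157]
```

Emit:
{"op": "send_rows", "data": {"offset": [[-5.4, 7, 0.4], [-5.4, 7, 0.2], [-5.4, 7, 0.2], [-5.4, 7, 0], [-4, 5.2, 0], [0, 0, 0]], "dr": [[0, 0, 0], [0, 0, 0], [0, 0, 0], [0, 0, 0], [0, 0, 0], [0, 0, 0]]}}

```text
t: 4.67
tcp_pos: [0.506, -0.1513, 0.0273]
orientation: [-0.199, 0.677, -0.34, 0.622]
ft_force: [-0.7, -0.4, 0.5]
finger_gap: 0.0296
```

```bash
cat > st.py <<'E'
from h import *
from rig import robot
import sys
tag=sys.argv[1]
o=robot.get_obs()
f=robot.grab_frame("top");W=cloud(f);z=W[...,2]
m=((W[...,0]>.45)&(W[...,0]<.62)&(W[...,1]<.2)&(W[...,1]>-.2)&(z>.19)&(z<.205)).astype(np.uint8)
k,l,st,c=cv2.connectedComponentsWithStats(m)
for i in range(1,k):
    if st[i,4]<100: continue
    p=np.array(cv2.minAreaRect((W[l==i][:,:2]*1000).astype(np.float32))[0]);d=np.r_[p/1000,0]-goal
    print("cap",p.round(1),"n,e rel goal",round(d@n*1000,1),round(d@e*1000,1))
P=goal-.0356*n+[0,0,.02];print("goal",rel(o,P,target(1)), "n,e to go",((P-o["tcp_pos"])@n*1000).round(1),((P-o["tcp_pos"])@e*1000).round(1))
print(o["t"],o["tcp_pos"],o["ft_force"].round(1),o["joint_pos"].round(2))
cv2.imwrite(f"pics/top{tag}.png",f["img"]);cv2.imwrite(f"pics/scene{tag}.png",robot.grab_frame("scene")["img"])
E
python3 st.py 2
```

```text
cap [ 512.6 -110.9] n,e rel goal -149.6 -29.5
cap [500.3  44.9] n,e rel goal 0.1 -74.6
goal (array([-104.4,  114.6,   27.4]), array([-0.21,  0.21,  0.1 ])) n,e to go 154.8 27.5
4.6667 [ 0.5059594  -0.1512675   0.02733745] [-0.7 -0.4  0.5] [-0.68  0.7   1.63  0.72  1.31 -0.84]
```

Emit:
{"op": "send_rows", "data": {"offset": [[5, 5, -2], [0, 0, 0], [-2.8, 2.8, 0], [-2.8, 2.8, 0.5], [-2.8, 2.8, 1.5], [-2.8, 2.8, 1.5], [-2.8, 2.8, 1.5], [-2.8, 2.8, 1.5]], "dr": [[0, 0, 0], [0, 0, 0], [0, 0, 0], [0, 0, 0], [0, 0, 0], [0, 0, 0], [0, 0, 0], [0, 0, 0]]}}

```text
t: 5.43
tcp_pos: [0.5157, -0.1303, 0.0191]
orientation: [-0.199, 0.677, -0.341, 0.621]
ft_force: [-1.4, -2.5, 0.7]
finger_gap: 0.0303
```

```bash
python3 st.py 3
```

```text
cap [522.  -96.3] n,e rel goal -133.3 -23.5
cap [500.3  44.9] n,e rel goal 0.1 -74.6
goal (array([-94.4,  92.8,  22. ]), array([-0.32,  0.08,  0.17])) n,e to go 132.3 22.4
5.4333 [ 0.51565231 -0.13029062  0.01913419] [-1.4 -2.5  0.7] [-0.64  0.7   1.64  0.74  1.27 -0.83]
```

View pics/scene3.png

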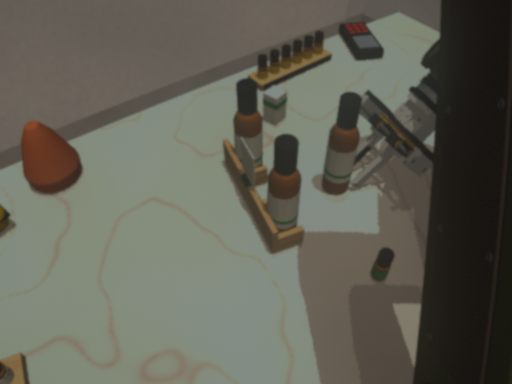

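The bottle at (342,145) is upright and seated against both fingertips. It slid about 17 mm.

Emit:
{"op": "send_rows", "data": {"offset": [[-2.8, 2.8, 1.5], [-2.8, 2.8, 1.5], [-2.8, 2.8, 1.5], [-2.8, 2.8, 1.5], [-2.8, 2.8, 1.5], [-2.8, 2.8, 1.5], [-2.8, 2.8, 1.5], [-2.8, 2.8, 1.5], [-2.8, 2.8, 1.5], [-2.8, 2.8, 1.5]], "dr": [[0, 0, 0], [0, 0, 0], [0, 0, 0], [0, 0, 0], [0, 0, 0], [0, 0, 0], [0, 0, 0], [0, 0, 0], [0, 0, 0], [0, 0, 0]]}}

```text
t: 6.37
tcp_pos: [0.541, -0.0912, 0.0191]
orientation: [-0.199, 0.677, -0.341, 0.621]
ft_force: [-2.9, -2.2, 1.0]
finger_gap: 0.0301
```

```bash
python3 st.py 4
```

```text
cap [547.8 -57.2] n,e rel goal -89.6 -6.5
cap [500.3  44.9] n,e rel goal 0.1 -74.6
goal (array([-63.6,  61.9,   5.7]), array([-0.31,  0.1 ,  0.17])) n,e to go 88.7 5.9
6.3667 [ 0.54102926 -0.09124393  0.01907671] [-2.9 -2.2  1. ] [-0.56  0.71  1.64  0.78  1.23 -0.78]
```

Emit:
{"op": "send_rows", "data": {"offset": [[-2.8, 2.8, 1.5], [-2.8, 2.8, 1.4], [-2.8, 2.8, 1], [-2.8, 2.8, 0.6], [-2.8, 2.8, 0.2], [-2.8, 2.8, 0], [-2.8, 2.8, 0], [-2.8, 2.8, 0], [-2.8, 2.8, 0], [-2.8, 2.8, 0], [-2.8, 2.8, 0], [-2.8, 2.8, 0]], "dr": [[0, 0, 0], [0, 0, 0], [0, 0, 0], [0, 0, 0], [0, 0, 0], [0, 0, 0], [0, 0, 0], [0, 0, 0], [0, 0, 0], [0, 0, 0], [0, 0, 0], [0, 0, 0]]}}

```text
t: 7.47
tcp_pos: [0.5576, -0.0418, 0.019]
orientation: [-0.199, 0.676, -0.342, 0.621]
ft_force: [-0.6, -3.1, 0.8]
finger_gap: 0.0301
```

```bash
python3 st.py 5
```

```text
cap [564.2  -7.6] n,e rel goal -37.7 -1.1
cap [500.3  44.9] n,e rel goal 0.1 -74.6
goal (array([-26.9,  25.3,   0.1]), array([-0.38,  0.09,  0.19])) n,e to go 36.9 0.3
7.4667 [ 0.55755351 -0.04176904  0.01902265] [-0.6 -3.1  0.8] [-0.46  0.7   1.66  0.83  1.18 -0.74]
```

View pics/top5.png

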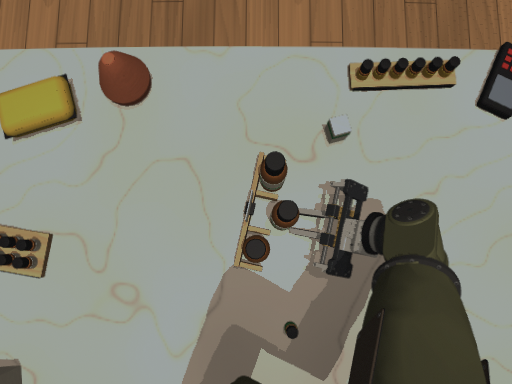

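The top view shows the bottle at (286,212), upright and centred at the mouth of the empty bay, between row bottles that haven't moved.

Emit:
{"op": "send_rows", "data": {"offset": [[-2.8, 2.8, 0.1], [-2.8, 2.8, 0.1], [-2.8, 2.8, 0.1], [-2.8, 2.8, 0.1], [-2.8, 2.8, 0.1], [-2.8, 2.8, 0.1], [-2, 2, 0]], "dr": [[0, 0, 0], [0, 0, 0], [0, 0, 0], [0, 0, 0], [0, 0, 0], [0, 0, 0], [0, 0, 0]]}}

```text
t: 8.15
tcp_pos: [0.5644, -0.0137, 0.019]
orientation: [-0.199, 0.676, -0.342, 0.621]
ft_force: [-0.9, -2.4, 0.8]
finger_gap: 0.0298
```

```bash
python3 st.py 6
```

```text
cap [570.8  20.1] n,e rel goal -9.2 -0.5
cap [500.3  44.9] n,e rel goal 0.1 -74.6
goal (array([-6.4,  4.9, -0.5]), array([-0.39,  0.09,  0.19])) n,e to go 8.0 -0.5
8.15 [ 0.56443612 -0.01371579  0.01896552] [-0.9 -2.4  0.8] [-0.41  0.69  1.67  0.86  1.15 -0.72]
```

Emit:
{"op": "send_rows", "data": {"offset": [[-1.6, 1.6, 0], [-1.6, 1.6, 0], [-1.4, 1.4, 0], [-0.7, 0.7, 0], [0, 0, 0]], "dr": [[0, 0, 0], [0, 0, 0], [0, 0, 0], [0, 0, 0], [0, 0, 0]]}}

```text
t: 8.67
tcp_pos: [0.566, -0.008, 0.0188]
orientation: [-0.199, 0.676, -0.343, 0.621]
ft_force: [-3.4, -4.6, 2.7]
finger_gap: 0.0301
```

```bash
python3 st.py 7
```

```text
cap [572.   24.3] n,e rel goal -4.9 -0.2
cap [500.3  44.9] n,e rel goal 0.1 -74.6
goal (array([-2.3,  0.6, -0.8]), array([-0.46,  0.11,  0.38])) n,e to go 2.1 -0.8
8.6667 [ 0.56600191 -0.00799477  0.01879171] [-3.4 -4.6  2.7] [-0.4   0.69  1.67  0.87  1.14 -0.71]
```

```bash
python3 - <<'E'
import cv2,numpy as np
a=cv2.imread("pics/scene7.png")[70:270,180:420];b=cv2.imread("pics/top7.png")[130:290,220:400]
b=cv2.resize(b,None,fx=400/160*.8,fy=400/160*.8,interpolation=3);a=cv2.resize(a,None,fx=1.8,fy=1.8,interpolation=3)
h=max(a.shape[0],b.shape[0]);pad=lambda i:np.vstack([i,np.zeros((h-i.shape[0],i.shape[1],3),np.uint8)])
cv2.imwrite("pics/c7.png",cv2.convertScaleAbs(np.hstack([pad(a),pad(b)]),alpha=1.6))
E
python3 - <<'E'
from h import *
from rig import robot
o=robot.get_obs();print(o["ft_force"],o["tcp_pos"])
f=robot.grab_frame("scene");W=cloud(f)-goal;N=W@n*1000;E=W@e*1000;z=W[...,2]*1000
m=(abs(E)<30)&(abs(N)<35)
for lo in range(20,200,15):
    q=m&(z>lo)&(z<lo+15)&(N<24)
    if q.sum()>20:
        P=np.c_[N[q],E[q]];c,r=circ(P);print(lo,q.sum(),c.round(1),r.round(1))
E
```

```text
[-3.00514429 -6.96738453  2.61871892] [ 0.56598744 -0.00792506  0.01878916]
20 35 [  6.3 -13.1] 8.2
35 62 [ 5.2 -9.6] 12.1
50 78 [  8.2 -12.1] 9.4
65 84 [ 4.5 -7.9] 13.7
80 87 [ 0.1 -4.7] 18.5
95 122 [-1.3 -4.2] 19.7
110 144 [-3.5 -1. ] 22.8
125 211 [-1.4 -2.4] 18.8
140 173 [-3.3 -1.7] 14.9
155 158 [-5.3 -0.4] 16.1
170 182 [-5.5 -0.1] 16.4
185 302 [-4.6 -2.2] 13.5
```

View pics/c7.png

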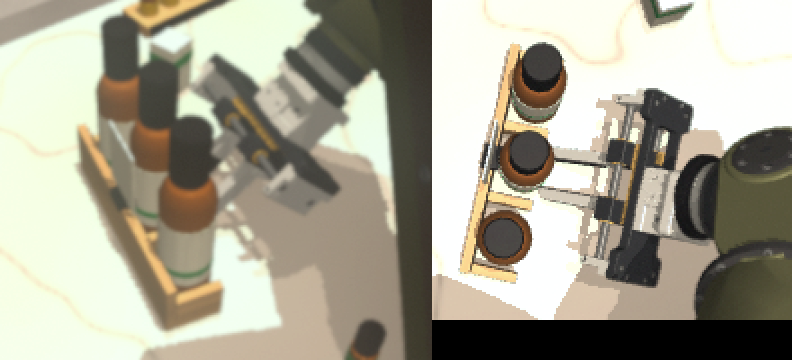

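```bash
python3 - <<'E'
from h import *
from rig import robot
for nm in("top","scene"):
    f=pickle.load(open(nm+"0.pkl","rb"));W=cloud(f)-goal;N=W@n*1000;E=W@e*1000;z=W[...,2]*1000
    for a,b in((3,15),(15,30),(30,45),(45,56),(56,64),(64,75),(75,100),(100,140)):
        q=(abs(E)<28)&(N>5)&(N<45)&(z>a)&(z<b)
        if q.sum()>5: print(nm,a,b,q.sum(),"N pct5,50,95",np.percentile(N[q],[2,50,98]).round(1),"E",np.percentile(E[q],[2,50,98]).round(1))
    q=(abs(E)<28)&(N>5)&(N<27)&(z>5)&(z<85)
    print(np.c_[N[q],E[q],z[q]].round(0)[:60:1].tolist() if nm=="top" else "")
    # divider & row positions
    q=(N<24)&(N>-40)&(z>37)&(z<42)&(abs(abs(E)-37)<9)
    for s in(1,-1):
        r=q&(E*s>0);print("div",s,np.percentile(N[r],[2,98]).round(1),np.percentile(E[r],[2,98]).round(1))
f=robot.grab_frame("top");W=cloud(f)-goal;N=W@n*1000;E=W@e*1000;z=W[...,2]*1000
for e0,n0 in((0,-5),(-74.6,0),(74,0)):
    q=(np.hypot(E-e0,N-n0)<14)&(z>190)
    A=np.c_[N[q],E[q],np.ones(q.sum())];print("tilt deg",np.degrees(np.linalg.lstsq(A,z[q],rcond=None)[0][:2]).round(2))
    q=(np.hypot(E-e0,N-n0)<28)&(z>190);p=cv2.minAreaRect(np.c_[N[q],E[q]].astype(np.float32));q2=(np.hypot(E-e0,N-n0)<28)&(z>118)&(z<135);print(e0,np.round(p[0],1), "sh",np.percentile(N[q2],[1,99]).round(1),np.percentile(E[q2],[1,99]).round(1))
E
```

```text
top 56 64 45 N pct5,50,95 [21.1 28.3 36.6] E [-27.2  -7.7  27.3]
top 64 75 83 N pct5,50,95 [21.4 28.  38.9] E [-11.8   0.1  11.5]
top 75 100 19 N pct5,50,95 [29.  29.1 29.3] E [-26.1  -4.3  22. ]
top 100 140 64 N pct5,50,95 [29.  29.2 31. ] E [-27.   -0.5  25.6]
[[27.0, 27.0, 60.0], [26.0, 25.0, 60.0], [26.0, 24.0, 57.0], [26.0, 22.0, 52.0], [27.0, 24.0, 23.0], [27.0, 18.0, 57.0], [26.0, 22.0, 17.0], [26.0, 16.0, 58.0], [26.0, 14.0, 56.0], [27.0, 10.0, 67.0], [25.0, 11.0, 65.0], [23.0, 11.0, 67.0], [26.0, 8.0, 68.0], [25.0, 9.0, 66.0], [23.0, 9.0, 69.0], [21.0, 11.0, 59.0], [26.0, 6.0, 69.0], [22.0, 7.0, 68.0], [26.0, 5.0, 67.0], [24.0, 5.0, 68.0], [22.0, 5.0, 68.0], [25.0, 2.0, 71.0], [23.0, 3.0, 69.0], [21.0, 4.0, 66.0], [27.0, 0.0, 67.0], [25.0, 1.0, 68.0], [23.0, 1.0, 69.0], [21.0, 2.0, 67.0], [26.0, -1.0, 66.0], [24.0, -1.0, 68.0], [22.0, -1.0, 71.0], [26.0, -3.0, 66.0], [24.0, -3.0, 67.0], [22.0, -3.0, 69.0], [25.0, -5.0, 67.0], [23.0, -5.0, 67.0], [22.0, -4.0, 66.0], [27.0, -8.0, 69.0], [25.0, -7.0, 69.0], [23.0, -7.0, 67.0], [21.0, -6.0, 67.0], [26.0, -10.0, 68.0], [25.0, -9.
[... 544 characters left out ...]
[-26.2  -1.2  26.8]
scene 30 45 64 N pct5,50,95 [35.  35.6 36.1] E [-26.8  -0.9  26.2]
scene 45 56 34 N pct5,50,95 [35.1 35.6 36. ] E [-27.   -8.1  24.4]
scene 56 64 87 N pct5,50,95 [21.7 32.9 38.4] E [-27.4 -12.2  26.5]
scene 64 75 107 N pct5,50,95 [28.1 31.1 38.1] E [-27.4  -3.1  25. ]
scene 75 100 128 N pct5,50,95 [29.3 30.1 30.5] E [-27.2  -2.7  25.8]
scene 100 140 229 N pct5,50,95 [28.5 30.1 30.7] E [-27.3  -2.5  25.7]

div 1 [-18.2   3. ] [31.2 41.7]
div -1 [ 9.4 18.6] [-40.8 -32.5]
tilt deg [ 0.96 -1.25]
0 [-5.2 -0.4] sh [-28.4  19.4] [-24.4  19.1]
tilt deg [-0.92  0.5 ]
-74.6 [  0.1 -74.6] sh [-24.1  24.1] [-97.9 -49.7]
tilt deg [0.02 0.49]
74 [ 0.4 73.8] sh [-23.7  24. ] [49.7 88.2]
```

A black clip for the card sticks out about 6 mm from the board, at a height of about 58–70 mm. The force has risen to 7 N, so the bottle may be touching it. I'll back off a little and see where the bottle settles.

Emit:
{"op": "send_rows", "data": {"offset": [[2, -2, 0], [2, -2, 0], [2, -2, 0], [0, 0, 0], [0, 0, 0]], "dr": [[0, 0, 0], [0, 0, 0], [0, 0, 0], [0, 0, 0], [0, 0, 0]]}}

```text
t: 9.28
tcp_pos: [0.5638, -0.0164, 0.0188]
orientation: [-0.199, 0.676, -0.343, 0.621]
ft_force: [0.0, 0.7, 0.4]
finger_gap: 0.0301
```

```bash
cat > bt.py <<'E'
from h import *
from rig import robot
f=robot.grab_frame("top");W=cloud(f)-goal;N=W@n*1000;E=W@e*1000;z=W[...,2]*1000
for e0,n0 in((0,-4),(-74.6,0),(74,0)):
    q=(np.hypot(E-e0,N-n0)<28)&(z>190);p=cv2.minAreaRect(np.c_[N[q],E[q]].astype(np.float32))
    q2=(np.hypot(E-e0,N-n0)<30)&(z>118)&(z<132);print(e0,np.round(p[0],1), "sh",np.percentile(N[q2],[1,99]).round(1),np.percentile(E[q2],[1,99]).round(1))
E
python3 st.py 8; python3 bt.py
```

```text
cap [572.   23.3] n,e rel goal -5.8 0.1
cap [500.3  44.9] n,e rel goal 0.1 -74.6
goal (array([-8.5,  6.7, -0.5]), array([-0.42,  0.07,  0.31])) n,e to go 10.7 -0.4
9.2833 [ 0.56379365 -0.01636344  0.01875877] [0.  0.7 0.4] [-0.42  0.69  1.67  0.86  1.15 -0.72]
0 [-5.7  0.1] sh [-28.5  19.7] [-24.6  19.1]
-74.6 [  0.1 -74.6] sh [-24.3  24.1] [-98.  -49.5]
74 [ 0.3 73.7] sh [-23.8  24. ] [49.5 88.7]
```

```bash
python3 - <<'E'
import cv2,numpy as np
from rig import robot
b=cv2.imread("pics/top8.png")[140:280,220:340]
b=cv2.resize(b,None,fx=4,fy=4,interpolation=3)
cv2.imwrite("pics/c8.png",cv2.convertScaleAbs(b,alpha=1.6))
a=cv2.imread("pics/scene8.png")[70:260,210:360]
cv2.imwrite("pics/d8.png",cv2.convertScaleAbs(cv2.resize(a,None,fx=3,fy=3,interpolation=3),alpha=1.6))
cv2.imwrite("pics/w8.png",robot.grab_frame("wrist")["img"])
E
```

```text
(no output)
```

View pics/c8.png

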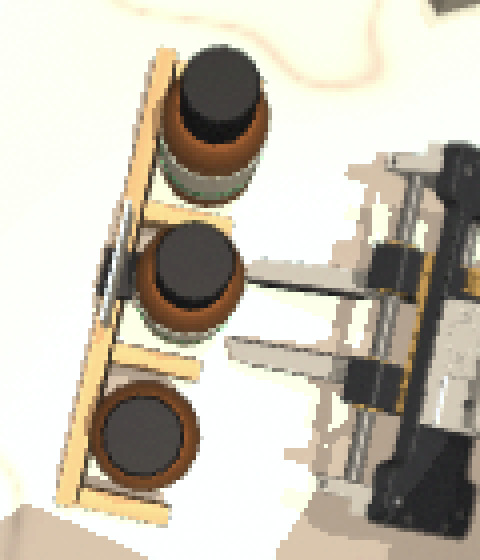

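View pics/d8.png

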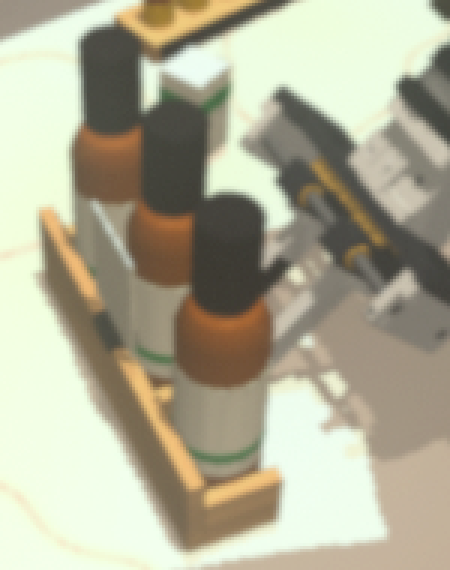

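View pics/w8.png

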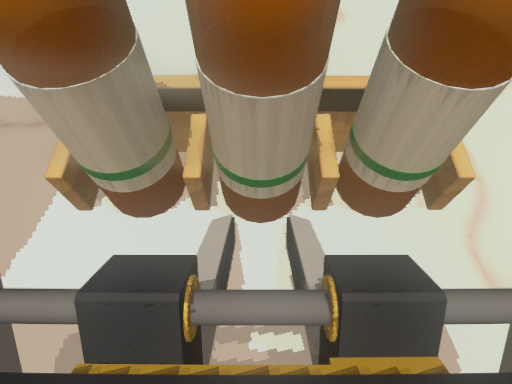

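```bash
cat > wt.py <<'E'
from h import *
from rig import robot
from scipy.optimize import least_squares
f=robot.grab_frame("wrist");W=cloud(f)-goal;N=W@n*1000;E=W@e*1000;z=W[...,2]*1000
for e0 in(-74,0,74):
    for a,b in((4,25),(25,50),(50,75),(75,100),(100,125)):
        q=(abs(E-e0)<26)&(N<5)&(N>-35)&(z>a)&(z<b)
        if e0==0: q&=(z<b)
        if q.sum()<60: continue
        P=np.c_[N[q],E[q]]
        s=least_squares(lambda x:np.hypot(P[:,0]-x[0],P[:,1]-x[1])-25,[0,e0],loss="soft_l1")
        print(e0,a,q.sum(),s.x.round(1),"rms",np.sqrt(np.median(s.fun**2)).round(2))
print(np.nanmedian(z[(N<-30)&(N>-60)&(abs(E)<8)]))
E
python3 wt.py
```

```text
-74 4 1324 [  0.6 -72.5] rms 0.22
-74 25 2041 [  0.2 -72.4] rms 0.3
-74 50 3208 [  0.1 -72.4] rms 0.26
-74 75 4981 [  0.  -72.5] rms 0.3
-74 100 8447 [  0.4 -72.7] rms 0.4
0 4 1251 [-3.1  1.7] rms 0.23
0 25 1736 [-3.6  1.6] rms 0.31
0 50 2852 [-4.1  1.6] rms 0.2
0 75 4499 [-4.3  1.5] rms 0.23
0 100 7844 [-4.   1.3] rms 0.3
74 4 1375 [ 0.6 75.9] rms 0.25
74 25 2204 [ 0.2 75.4] rms 0.35
74 50 3535 [ 0.1 75.2] rms 0.27
74 75 5416 [ 0.  75.3] rms 0.29
74 100 8503 [ 0.4 75.5] rms 0.39
0.4727078086412817
```

After backing off, the bottle stands free and nearly upright, about 4 mm short of the row line. I'll push again gently and watch both base and cap, to find out whether the clip really blocks it.

Emit:
{"op": "send_rows", "data": {"offset": [[-2, 2, 0.2], [-2, 2, 0], [-1.3, 1.3, 0], [-0.8, 0.8, 0], [-0.8, 0.8, 0], [0, 0, 0]], "dr": [[0, 0, 0], [0, 0, 0], [0, 0, 0], [0, 0, 0], [0, 0, 0], [0, 0, 0]]}}

```text
t: 10.03
tcp_pos: [0.5665, -0.0079, 0.0186]
orientation: [-0.2, 0.675, -0.345, 0.621]
ft_force: [-3.6, -3.5, 1.9]
finger_gap: 0.0298
```

```bash
python3 st.py 9; python3 bt.py;python3 wt.py|grep "^0 "
```

```text
cap [570.7  23.4] n,e rel goal -6.1 -1.2
cap [500.3  44.9] n,e rel goal 0.1 -74.6
goal (array([-2.3,  0.3, -1.3]), array([-0.52,  0.15,  0.56])) n,e to go 1.9 -1.3
10.0333 [ 0.56648212 -0.00792766  0.01863034] [-3.6 -3.5  1.9] [-0.4   0.69  1.67  0.86  1.14 -0.71]
0 [-6.1 -1.4] sh [-28.5  19.2] [-24.9  20.8]
-74.6 [  0.1 -74.5] sh [-24.3  24.1] [-97.9 -49.6]
74 [ 0.4 73.8] sh [-23.8  24.1] [49.5 88.3]
0 4 1254 [-3.   1.7] rms 0.43
0 25 1820 [-3.7  1.5] rms 0.31
0 50 2729 [-4.   1.4] rms 0.19
0 75 4344 [-4.3  1.2] rms 0.21
0 100 7900 [-4.2  0.9] rms 0.28
```

Emit:
{"op": "send_rows", "data": {"offset": [[3, -3, 0], [5, -5, 0], [8, -8, 0], [8, -8, 0], [8, -8, 0], [0, 0, 0], [0, 0, 0]], "dr": [[0, 0, 0], [0, 0, 0], [0, 0, 0], [0, 0, 0], [0, 0, 0], [0, 0, 0], [0, 0, 0]]}}

```text
t: 10.82
tcp_pos: [0.5556, -0.057, 0.0192]
orientation: [-0.2, 0.675, -0.345, 0.621]
ft_force: [0.6, -0.6, 0.4]
finger_gap: 0.03
```

```bash
python3 st.py 10; python3 bt.py;python3 wt.py; python3 - <<'E'
from h import *
from rig import robot
f=robot.grab_frame("wrist");cv2.imwrite("pics/w10.png",f["img"]);pickle.dump(f,open("w10.pkl","wb"))
g=cv2.imread("pics/top0.png")[170:240,225:310];cv2.imwrite("pics/bay0.png",cv2.convertScaleAbs(cv2.resize(g,None,fx=7,fy=7,interpolation=2),alpha=1.8))
f=pickle.load(open("top0.pkl","rb"));W=cloud(f)-goal;N=W@n*1000;E=W@e*1000;z=W[...,2]*1000
H=np.full((12,12),np.nan)
for i in range(12):
  for j in range(12):
    q=(N>-34+5*i)&(N<-29+5*i)&(E>-30+5*j)&(E<-25+5*j)
    if q.any():H[i,j]=np.median(z[q])
print(H.round(1))
E
```

```text
cap [571.9  23.3] n,e rel goal -5.8 -0.0
cap [500.3  44.9] n,e rel goal 0.1 -74.6
goal (array([-37.9,  36. ,  -1.3]), array([-0.54,  0.12,  0.54])) n,e to go 52.2 -1.0
10.8167 [ 0.55556452 -0.05703127  0.01915167] [ 0.6 -0.6  0.4] [-0.49  0.7   1.65  0.82  1.19 -0.75]
0 [-5.7  0.1] sh [-29.1  19.3] [-24.7  19.4]
-74.6 [  0.1 -74.6] sh [-24.3  24.2] [-98.  -49.6]
74 [ 0.3 73.7] sh [-23.8  24.1] [49.5 88.5]
-74 4 1365 [  0.7 -72.4] rms 0.26
-74 25 2082 [  0.3 -72.4] rms 0.31
-74 50 3064 [ -0.  -72.5] rms 0.29
-74 75 4516 [  0.  -72.5] rms 0.33
-74 100 3022 [  0.3 -72.4] rms 0.44
0 4 1253 [-2.6  1.8] rms 0.22
0 25 1937 [-3.5  1.6] rms 0.36
0 50 2949 [-4.   1.5] rms 0.26
0 75 4333 [-4.5  1.3] rms 0.31
0 100 3803 [-4.4  1.1] rms 0.38
74 4 1419 [ 0.8 75.9] rms 0.29
74 25 2193 [ 0.3 75.2] rms 0.34
74 50 3303 [-0.  75.3] rms 0.3
74 75 4769 [ 0.  75.4] rms 0.31
74 100 3244 [ 0.3 75.3] rms 0.43
0.6077392369712442
[[-0.5 -0.2  0.2  0.   1.4  0.7 -0.4  0.3 -1.1 -0.6  0.7 -1.3]
 [ 0.6 -1.1 -0.  -1.8 -0.1  0.1  0.  -0.2 -1.1  0.3  0.3 -0.9]
 [-2.1 -2.  -1.6 -0.6  1.  -1.3 -0.5 -0.4 -0.8 -0.5 -0.4 -0.2]
 [-0.4 -0.5 -1.4 -0.6  0.4  1.  -0.4  0.2 -0.   1.  -0.3 -0.3]
 [ 2.   0.5  0.2 -0.3 -1.4  0.1 -2.4 -1.1  2.1 -1.1  0.1  0.4]
 [-0.3  0.1  0.9  0.1 -0.7 -0.7 -1.9 -0.8  1.7  0.2  0.8 -0.1]
 [ 0.   1.1  0.1 -0.  -0.5  1.1 -0.2 -0.5  0.2 -1.2 -0.3 -0.6]
 [-0.2 -1.  -1.9  0.  -0.7 -0.5 -1.4  0.8  0.4 -1.6 -1.6  0.4]
 [ 0.   1.6 -0.1 -1.3  0.6 -0.1 -0.8 -0.2  0.6 -0.2 -2.8 -0.3]
 [-0.9 -0.2 -0.3 -1.  -1.3 -0.6 -0.9 -0.3  0.2 -0.1  0.4 -0.1]
 [-1.7  0.5  0.1 -0.7 -0.2 -1.2  0.7 -1.1 -0.3 -0.5  0.6  0.9]
 [-1.  -0.1  0.8  1.3 62.4 67.  68.  67.6 56.1 -0.8 -0.5  0.5]]
```

View pics/bay0.png

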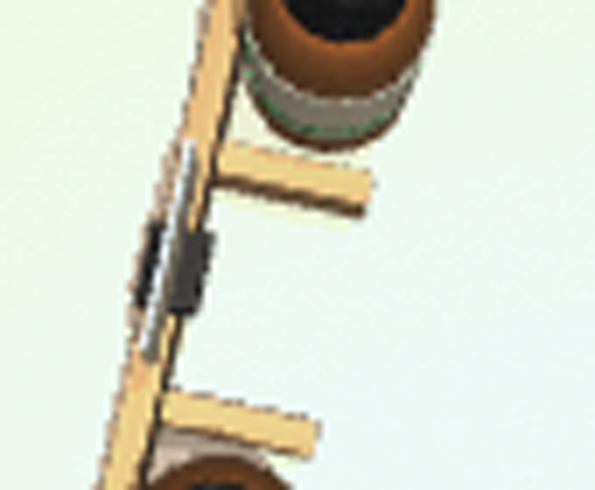

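View pics/w10.png

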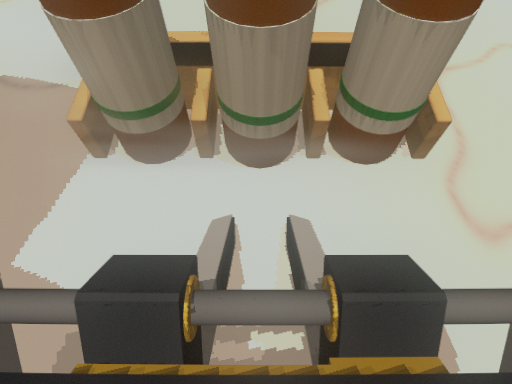

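Emit:
{"op": "send_rows", "data": {"offset": [[5, -10, 0], [5, -20, 0], [0, -25, 0], [0, -25, 0], [0, -25, 0], [0, -25, 0], [0, 0, 0], [0, 0, 0], [0, 0, 0], [0, 0, 0], [0, 0, 0], [0, 0, 0]], "dr": [[0, 0, 0], [0, 0, 0], [0, 0, 0], [0, 0, 0], [0, 0, 0], [0, 0, 0], [0, 0, 0], [0, 0, 0], [0, 0, 0], [0, 0, 0], [0, 0, 0], [0, 0, 0]]}}

```text
t: 12.07
tcp_pos: [0.5306, -0.1544, 0.1069]
orientation: [-0.203, 0.677, -0.341, 0.62]
ft_force: [-0.2, 0.3, -0.3]
finger_gap: 0.0303
```

```bash
python3 st.py 11; python3 bt.py;python3 wt.py; python3 - <<'E'
from h import *
from rig import robot
f=robot.grab_frame("top");W=cloud(f);z=W[...,2]
for (x,y),lo,hi in(((.342,-.025),.055,.064),((.742,-.123),.066,.075)):
    q=(np.hypot(W[...,0]-x,W[...,1]-y)<.04)&(z>lo)&(z<hi);print(np.median(W[q],0)*1000)
E
```

```text
cap [572.   23.4] n,e rel goal -5.7 0.0
cap [500.3  44.9] n,e rel goal 0.1 -74.6
cap [ 483.  -191.5] n,e rel goal -234.6 -41.4
goal (array([-48.1, 168.9,   2.9]), array([0.02, 0.19, 0.54])) n,e to go 152.7 2.7
12.0667 [ 0.53061476 -0.15439633  0.10689155] [-0.2  0.3 -0.3] [-0.65  0.6   1.55  0.7   1.43 -0.7 ]
0 [-5.8 -0.1] sh [-29.1  19.3] [-24.6  19.1]
-74.6 [  0.1 -74.6] sh [-24.4  24.1] [-98.  -49.5]
74 [ 0.4 74. ] sh [-23.8  24. ] [49.2 88.1]
-74 4 585 [  0.9 -72. ] rms 0.28
-74 25 813 [  0.5 -72.1] rms 0.34
-74 50 1051 [  0.3 -72.3] rms 0.36
-74 75 1294 [ -0.2 -72.3] rms 0.33
-74 100 1689 [  0.5 -72.4] rms 0.44
0 4 577 [-2.5  2.1] rms 0.28
0 25 804 [-3.3  1.9] rms 0.35
0 50 1050 [-3.8  1.8] rms 0.29
0 75 1262 [-4.2  1.7] rms 0.34
0 100 1690 [-4.5  1.6] rms 0.36
74 4 603 [ 1.1 76. ] rms 0.36
74 25 835 [ 0.7 75.9] rms 0.37
74 50 1099 [ 0.3 75.4] rms 0.39
74 75 1372 [-0.2 75.3] rms 0.33
74 100 1775 [ 0.5 75.5] rms 0.43
0.8275067466773645
[342.35642432 -25.28612981  61.65163829]
[ 747.83081716 -121.01670787   69.8136732 ]
```

View pics/scene11.png

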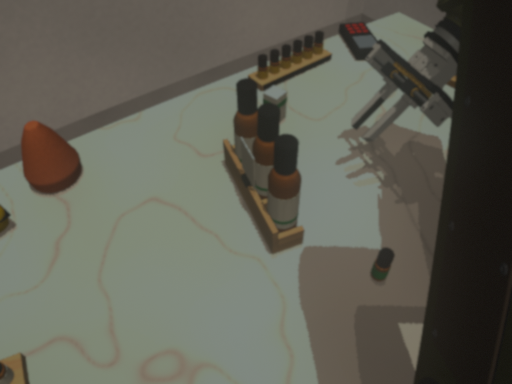

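```bash
python3 - <<'E'
from h import *
from rig import robot
for n_ in ("top","scene"):
  for f in (pickle.load(open(n_+"0.pkl","rb")),robot.grab_frame(n_)):
    W=cloud(f);z=W[...,2]
    q=(np.hypot(W[...,0]-.742,W[...,1]+.123)<.035)&(z>.066)&(z<.075);r=cv2.minAreaRect((W[q][:,:2]*1000).astype(np.float32));print(n_,q.sum(),np.median(W[q],0)*1000,r)
    v=(np.hypot(W[...,0]-.342,W[...,1]+.025)<.035)&(z>.055)&(z<.066);print(np.median(W[v],0)*1000)
E
```

```text
top 332 [ 747.82921412 -120.89838239   69.66838959] ((748.0947265625, -121.59568786621094), (36.788883209228516, 37.120399475097656), 15.021594047546387)
[342.2454528  -25.29437747  61.42395569]
top 328 [ 747.94097711 -121.0872328    69.7243268 ] ((747.9461059570312, -121.5879135131836), (36.46521759033203, 36.43574523925781), 16.024885177612305)
[342.40052418 -25.19848347  61.72560992]
scene 197 [ 745.24002697 -118.94317658   69.63128888] ((747.8792114257812, -121.31474304199219), (38.25993728637695, 36.587913513183594), 17.074787139892578)
[340.74223887 -23.58888512  61.41561107]
scene 194 [ 745.0632667  -118.94724187   69.84433164] ((747.390869140625, -121.04058074951172), (37.4892463684082, 36.87877655029297), 14.58168888092041)
[340.48979049 -23.77283836  61.50084244]
```

The carton, vial and row bottles haven't moved, and the gripper is clear of everything. I'm handing in the job.

```bash
python3 -c "
from rig import robot
print(robot.job_done(),robot.get_obs()['t'])"
```

```text
the job is handed in; nothing more can be done
the job is handed in; nothing more can be done
```

The stray bottle is in the empty bay under the card, but it stands about 3 mm short of the row line and leans back about 0.8°. I pushed it low (about 15 mm up) with two tilted fingertips, without grasping or lifting it, and handed in at about 12 s.

- **Bottle position:** it is centred across the bay to within about 0.5 mm. The base is about 3 mm short of its intended spot, compared with the two row bottles. The cap sits about 6 mm behind theirs.
- **Why it stopped short:** the card's black clip sticks out about 6 mm in front of the board, roughly 58–70 mm up, and the bottle bears on it. A second gentle push only made the cap lean back. I left it there rather than risk a high push to straighten it. It stayed put after the gripper was withdrawn.
- **Everything else:** the row bottles, vial and carton measured unmoved, to within about 0.5 mm. The wrist forces I read at stops stayed below about 10 N.

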